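# Switch on the fume extractor behind the spatter guard

### The job

The fume extractor is switched by the T-handled lever behind the spatter guard. Take the rod with the bent end from its rest, reach over the guard with it and pull the T lever all the way over towards the guard, touching the switch only with the rod and leaving the ball-ended lever as it is. Then lay the rod back in its rest as it was.

Things in the scene. Friction and masses are not known exactly. Their poses are not given: they have to be found in the camera images.
- hook_rod: bent steel rod, 0.27 kg, level in a rest at the left or right (the twin rest holds a straight rod, not wanted). Origin: on the handle's axis where to grip, 160 mm above the bench; x along the rod to its bent end, z up. Square 24 x 24 mm wooden handle, steel-cored, from x = -90 to +40 mm, then an 8 mm round bar to x = +160 mm, bent straight down there to end 115 mm below the axis. Balances near x = +25 mm
- hook_tip (a point): lower end of the rod's bent leg: x = +160, z = -115 mm in the rod's frame
- bent_rest: the bent rod's fixed grey steel rest. Origin: on the bench under the rod's origin, same axes. Two posts, 10 mm thick, at x = -60 and +90 mm end in open saddles flaring upwards to about 60 and 45 mm wide, floors 148 and 156 mm up, cheeks to about 18 mm above them. Between the posts only the base plate, 8 mm high, lies below the rod
- guard: fixed upright steel plate, 300 mm wide (y), 150 mm high, 5 mm thick, with a flat 38 mm foot towards the robot. Origin: middle of its lower edge, on the bench; x points through the plate away from the robot, z up. Two switch boxes stand side by side behind it
- t_switch: fixed grey box with the T lever, 70 (x) x 80 (y) x 69 mm high, 80 mm behind the guard's plate, 70 mm left or right of its middle, axes parallel to the guard's; origin: centre of its underside. The ball lever's box is its twin, 140 mm beside it. The lever pivots about y at x = 0, z = 70 mm: a 10 mm shaft with a black crossbar along y, 14 mm thick, 60 mm long, 70 mm from the pivot
- t_lever (a joint): T lever's angle, rad: 0 = leaning 0.5 rad away from guard and robot (off; crossbar at x = +34, z = 131 mm in the switch's frame), 0.5 = upright, 1.0 = leaning 0.5 rad towards the guard, at its stop (on; crossbar at x = -34, z = 131 mm). Stays where left; 1 to 2 N at the crossbar moves it. Starts at 0 to 0.15
- ball_lever (a joint): angle of the other lever, like the T lever but with a 26 mm ball at its end; same directions; to be left as it is, near 0
Not all that is in view belongs to the job. Leave any brown or purple look-alike of the t_switch alone.

How it is judged (in metres and radians):
On the way, in this order (a step that is already met when the one before it is completed fails the run):
1. the rod's bent end is carried over the guard: its tip is behind the plate and higher than the plate's top edge, within the plate's width (x of hook_tip in the frame of guard above 0.005 m and z of hook_tip in the frame of guard above 0.15 m and y of hook_tip in the frame of guard between -0.15 and 0.15 m), for 0.05 s.
2. the rod is in contact with the T switch while its lever is past 0.3 rad (value of joint t_lever above 0.3 rad and contact force between hook_rod and t_switch above 0.2 N), for 0.05 s.
At the end, for the whole second after the job is handed in: the T lever leans towards the guard (joint above 0.8 rad of 1.0), the ball lever is still below 0.25 rad, and the bent rod lies at rest in its rest, within 30 mm of where it lay and upright within 0.17 rad (value of joint t_lever above 0.8 rad and value of joint ball_lever below 0.25 rad and distance of hook_rod from where it was at the start of the episode below 0.03 m and angle between hook_rod's own z axis and vertical below 0.17 rad and linear speed of hook_rod below 0.02 m/s); the robot touches nothing.
It fails at once if the fingers or the arm touch the T switch (over 0.5 N) (contact force between any of the fingers, the arm and t_switch above 0.5 N).
It fails at once if the ball-ended lever is moved past 0.25 rad (value of joint ball_lever above 0.25 rad).
It also fails if it takes over 64 s, if anything falls off the work surface, if the arm or the gripper's body presses on something with over 40 N, if the wrist force passes 120 N, or if a joint passes its speed limit or range.

### The arm

A 7-joint arm with a two-finger parallel gripper is mounted at the origin on the work surface. World frame = base frame: x ahead of the robot, y to its left, z up, the work surface at z = 0. Lengths are in mm, angles in degrees, forces in N, time in s.
With the tool pointing down it reaches from about 425 to 825 mm from the base axis. Payload 3.6 kg.
Tool frame: the origin (TCP) lies on the centre line of the jaws, within the pads' length; the fingertips stand 17 mm ahead of it and the grasp point (between the pads) lies 2 mm behind it; z points along the fingers, y is the line along which they close (so a half turn about z gives the same grasp; the last joint's range is limited). The gripper opens to 93 mm and grips with 3 to 60 N. Pads are 15 mm wide; open, the fingers measure 128 mm over their backs; the gripper's body (75 mm by 188 mm) begins 65 mm behind the grasp point.
Start: joints at [67.638, 35.231, -0.722, 81.555, 0.464, 63.22, -2.315], TCP at [231.298, -607.424, 235.64] pointing down, gripper open.
Joint ranges: [-178.69, 178.69], [-17.37, 117.87], [-77.05, 75.6], [15.02, 138.74], [-78.02, 258.01], [0.78, 113.62], [-162.83, 162.83]. Speed limits (degrees/s): [159.86, 159.86, 180, 180, 180, 180, 180].

### API

Orientations are given as a 3x3 rotation matrix whose columns are the frame's x, y, z axes.
In Python, from bench import * gives the robot as it stands. The module is installed in compiled form; this text tells all that it offers. Calls block until the motion is done:
- move_pose(position, orientation): joint-space move of the TCP to a pose.
- line_to(position, attitude=None, v=150): straight line of the TCP; attitude=None keeps the orientation; v is the mean speed in mm/s.
- move_joints(angles): joint-space move.
- set_gripper(opening, grasp_force=None): finger opening in mm; grasp_force is the grip in N (None keeps the last); returns when the fingers have stopped.
- pause(seconds).
- ik(position, orientation): joint angles nearest the present ones, or None.
- get_state(): the state.
- camera(name): name is "side" or "top" or "wrist"; returns a dict with "pixels" (400x640x3 uint8, blue, green, red), "range_z" (400x640 float32, mm along the optical axis (not along the pixel's ray), 0 where there is no reading), "mtx" (3x3 intrinsics, pixels), "R" (3x3) and "t" (3): a world point X has camera coordinates R X + t. Camera axes: x right, y down, z forward; pixel columns grow to the right and rows downward; lengths in mm; the calibration is good to about 2 mm. A picture is of the moment at which its call begins.
A pose or a line that the arm cannot do raises Unreachable and nothing moves.
- close_job(): hands the job in; it is judged then, once.
The state is a dict: "clock": time; "qpos": joint angles; "joint_velocities": joint speeds; "joint_torque": joint torques, N m; "tcp_pos": TCP position; "orientation": TCP orientation; "wrist_force": force on the tool from outside, world axes, zero at the start; "moment": the same for the moment, N m; "grip_width": finger opening in mm; "gripper_force": force on a finger pad.
Only numpy, scipy, OpenCV 4.12 (cv2) and the standard library are available. Lean on these libraries where they do the work, as an engineer would, in place of code of your own. Each camera call takes 0.05 s, during which the arm holds its last target. There are 200 camera calls.

## Working session

There is one attempt and no reset: what is moved stays moved. The work goes in short steps, each a Python script; the robot and the scene stay as the last script left them, time stands still between calls to the robot, and variables do not carry over. Pictures are saved under pics/ and viewed, at most 10 in all, crops included, and the job is handed in when it is done.

```bash
mkdir -p pics
python3 - <<'E'
from bench import *
import cv2,numpy as np,pickle
for n in ["top","side"]:
    c=camera(n); cv2.imwrite(f"pics/{n}0.png",c["pixels"]); pickle.dump(c,open(f"{n}0.pkl","wb"))
    print(n,c["mtx"].tolist(),c["R"].round(3).tolist(),c["t"].round(1).tolist(),(-c["R"].T@c["t"]).round(0),(c["range_z"]>0).mean())
s=get_state();print(s["clock"],s["wrist_force"],s["grip_width"])
E
```

```text
top [[457.6024670807013, 0.0, 321.4264284060048], [0.0, 457.6024670807013, 208.50047460019377], [0.0, 0.0, 1.0]] [[-0.013, -1.0, 0.011], [-0.989, 0.011, -0.15], [0.15, -0.013, -0.989]] [20.7, 592.5, 1128.9] [ 416.   29. 1205.] 0.9959296875
side [[366.9533667298175, 0.0, 321.3053076594567], [0.0, 366.9533667298175, 199.75158355736207], [0.0, 0.0, 1.0]] [[-0.913, -0.408, 0.004], [-0.219, 0.484, -0.847], [0.344, -0.774, -0.531]] [550.0, 229.8, 840.9] [264. 764. 640.] 0.99610546875
0.1 [ 0.43428992 -0.93741512 -0.27487361] 92.80042443969344
```

View pics/top0.png

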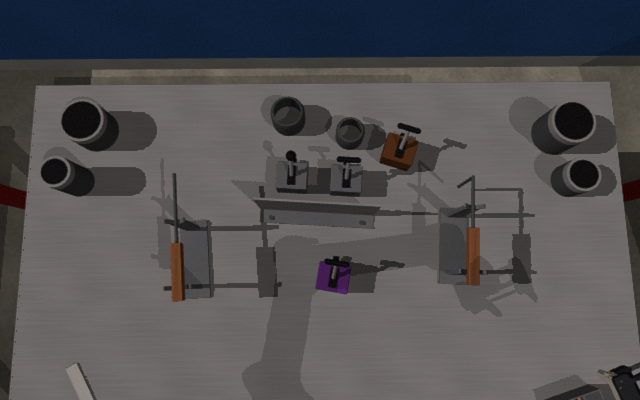

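View pics/side0.png

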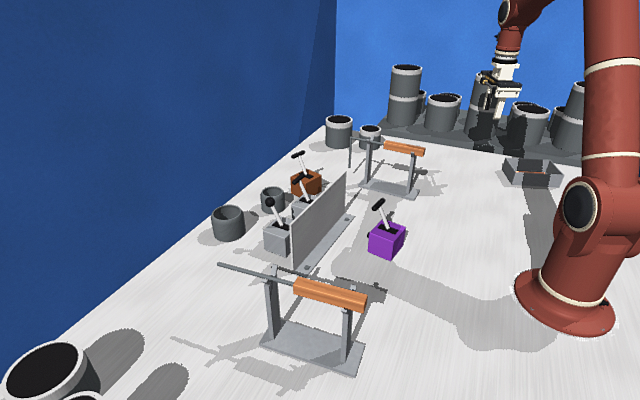

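Top view candidates:
- **Rods:** the bent rod is at the right, handle (473,256) with its leg at (466,182). The straight rod at the left, (177,272), is not wanted.
- **Switches:** the grey T switch has its crossbar at (348,160). The ball lever (291,156) is not wanted, nor are the brown look-alike (408,128) and the purple one (338,260).
- **Guard:** its plate runs from (255,200) to (380,208).

Next I measure in both views and make one close crop.

```bash
cat > h.py <<'E'
import cv2,numpy as np,pickle
def pts(c,m):
    v,u=np.nonzero(m&(c["range_z"]>0)); z=c["range_z"][v,u]
    p=np.linalg.inv(c["mtx"])@np.vstack([u,v,np.ones_like(u)])*z
    return (c["R"].T@(p-c["t"][:,None])).T
def line(X):
    m=X.mean(0); d=np.linalg.svd(X-m,full_matrices=False)[2][0]; return m,d*np.sign(d[0])
def box(c,r): # u0,v0,u1,v1
    m=np.zeros(c["range_z"].shape,bool); m[r[1]:r[3],r[0]:r[2]]=1; return m
E
python3 - <<'E'
from h import *
np.set_printoptions(precision=1,suppress=True)
t=pickle.load(open("top0.pkl","rb")); s=pickle.load(open("side0.pkl","rb"))
def show(name,X):
    if len(X)<5: print(name,len(X));return
    print(name,len(X),"med",np.median(X,0),"p2",np.percentile(X,2,0),"p98",np.percentile(X,98,0),"dir",line(X)[1].round(3))
def org(c):
    h=cv2.cvtColor(c["pixels"],cv2.COLOR_BGR2HSV); return (h[...,0]>5)&(h[...,0]<18)&(h[...,1]>120)&(h[...,2]>60)
def dark(c): return c["pixels"].max(2)<45
# handle
X=pts(t,org(t)&box(t,(455,220,490,295))); show("handle top",X[X[:,2]>165]); show(" all",X)
X=pts(s,org(s)&box(s,(378,132,430,165))); show("handle side",X)
Y=pts(t,box(t,(450,170,485,225))); Y=Y[Y[:,2]>151]; show("bar top",Y)
Y=pts(s,box(s,(340,125,390,180))); show("leg side",Y[(Y[:,2]>20)&(Y[:,2]<200)])
X=pts(t,dark(t)&box(t,(332,150,366,168))); show("T bar top",X[X[:,2]>110])
X=pts(s,dark(s)&box(s,(285,165,325,215))); show("T bar side",X)
X=pts(t,dark(t)&box(t,(280,145,305,168))); show("ball",X[X[:,2]>100])
X=pts(t,box(t,(330,160,364,198))); b=X[(X[:,2]>62)&(X[:,2]<76)]; show("box top",b)
X=pts(t,box(t,(245,190,390,215))); g=X[(X[:,2]>140)&(X[:,2]<158)]; show("guard top",g)
X=pts(s,box(s,(285,165,350,270))); g=X[(X[:,2]>20)&(X[:,2]<155)]; show("guard side",g)
X=pts(t,box(t,(315,250,355,295))); show("purple",X)
im=np.hstack([cv2.resize(t["pixels"][120:300,320:500],(390,390),interpolation=2),cv2.resize(s["pixels"][120:240,260:440],(410,390),interpolation=2)])
cv2.imwrite("pics/crop1.png",im)
E
```

```text
handle top 602 med [ 461.2 -325.7  172.2] p2 [ 401.  -338.6  166.4] p98 [ 523.1 -313.   176.7] dir [ 1.  -0.1 -0. ]
 all 716 med [ 461.1 -323.5  171.7] p2 [ 401.1 -338.4  151.5] p98 [ 523.  -312.6  176.2] dir [ 1.  -0.1  0. ]
handle side 336 med [ 461.5 -317.7  164. ] p2 [ 400.3 -330.7  149.4] p98 [ 523.6 -310.8  172.8] dir [ 1.  -0.1 -0. ]
bar top 283 med [ 578.8 -335.8  162.8] p2 [ 537.1 -355.7  153.5] p98 [ 646.3 -313.2  174.8] dir [ 1. -0. -0.]
leg side 1035 med [ 642.  -572.    80.5] p2 [ 514.3 -671.7   23. ] p98 [ 770.9 -103.   171. ] dir [ 0.3 -0.9 -0.2]
T bar top 125 med [696.3 -52.8 138.3] p2 [690.6 -78.1 133.6] p98 [703.2 -25.1 144.5] dir [ 0.1  1.  -0. ]
T bar side 119 med [695.1 -48.8 128. ] p2 [ 658.2 -194.1   54. ] p98 [762.5 -15.2 140.6] dir [ 0.3 -0.9 -0.3]
ball 84 med [706.3  87.3 140.5] p2 [697.4  76.7 132.5] p98 [718.5  98.2 147.5] dir [0.8 0.5 0.2]
box top 758 med [664.4 -47.2  66.3] p2 [633.6 -87.8  62.4] p98 [700.3 -11.2  71.8] dir [0.1 1.  0. ]
guard top 351 med [592.2  25.2 149.3] p2 [ 581.4 -117.6  141.2] p98 [603.4 168.7 154.3] dir [ 0.1  1.  -0. ]
guard side 3471 med [597.    5.2  70.5] p2 [ 581.  -208.9   22.8] p98 [766.6 174.3 150.1] dir [ 0.3 -0.9 -0.1]
purple 1791 med [430.8 -15.9  63.9] p2 [375.6 -69.   -3.4] p98 [488.2  31.6 138.8] dir [ 0.3 -0.2 -1. ]
```

View pics/crop1.png

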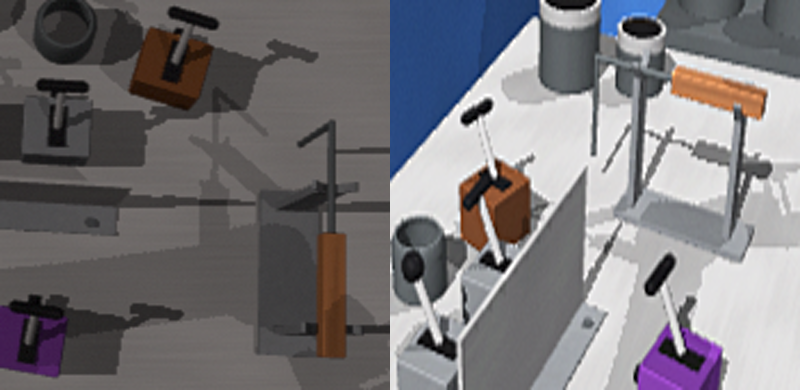

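The crop confirms the choice: the bent rod with its leg hanging down at the right-hand rest, and the grey T switch right behind the guard. I now compute the geometry, check IK for all waypoints, and move above the rod for a wrist-camera check.

```bash
cat >> h.py <<'E'
def att(yaw,flip=False): # tool down, x along rod (or reversed)
    c,s=np.cos(yaw),np.sin(yaw); k=-1 if flip else 1
    return np.array([[k*c,k*s,0],[k*s,-k*c,0],[0,0,-1.]])
E
python3 - <<'E'
from h import *
from bench import *
import json
np.set_printoptions(precision=1,suppress=True)
t=pickle.load(open("top0.pkl","rb"))
h=cv2.cvtColor(t["pixels"],cv2.COLOR_BGR2HSV); o=(h[...,0]>5)&(h[...,0]<18)&(h[...,1]>120)&(h[...,2]>60)
X=pts(t,o&box(t,(455,220,490,295))); X=X[X[:,2]>168]
r=cv2.minAreaRect(X[:,:2].astype(np.float32)); print("handle rect",r,X[:,2].mean())
m,d=line(X); yaw=np.arctan2(d[1],d[0])
Y=pts(t,box(t,(455,185,485,225))); Y=Y[(Y[:,2]>155)&(Y[:,0]>545)&(Y[:,0]<640)]; cx=m+d*(Y-m).dot(d)[:,None]
k=np.abs(Y[:,1]-cx[:,1])<6; print("bar resid y",(Y[k,1]-cx[k,1]).mean(),k.sum(), Y[k].max(0), "z",np.median(Y[k,2]))
X=pts(t,box(t,(245,190,390,215))); g=X[(X[:,2]>146)&(X[:,2]<158)]
mg,dg=line(g); dg=dg*np.sign(dg[1]); gy=np.arctan2(-dg[0],dg[1])
dark=t["pixels"].max(2)<45
B=pts(t,dark&box(t,(332,150,366,168))); B=B[B[:,2]>125]; bc,bd=line(B)
print("rod yaw",np.degrees(yaw),m,"guard",mg,np.degrees(gy),len(g),"bar",(B.min(0)+B.max(0))/2,np.degrees(np.arctan2(-bd[0],bd[1])*1))
C=pts(t,box(t,(330,112,370,152)));C=C[C[:,2]>15];print("cup",C.min(0),C.max(0))
O=m+d*0; O=np.array([(r[0][0]),r[0][1],0])+25*np.array([np.cos(yaw),np.sin(yaw),0]); O[2]=160
print("O",O); s=get_state(); print(s["orientation"])
bar=np.r_[bc[:2],131]; ax=np.array([np.cos(gy),np.sin(gy),0])
for f in (0,1):
    for p,y in [(O,yaw),(O+[0,0,150],yaw),(bar+ax*(30-160)+[0,0,170],gy),(bar+ax*(30-160)+[0,0,98],gy),(bar+ax*(-60-160)+[0,0,98],gy)]:
        q=ik(p,att(y,f)); print(f,p,None if q is None else np.array(q))
E
```

```text
handle rect ((462.7165222167969, -326.1624755859375), (22.871103286743164, 128.76258850097656), 86.36074829101562) 172.29756812943137
bar resid y -0.7425465021080652 143 [ 627.2 -329.4  170.9] z 162.75721226216066
rod yaw -3.7025227300947074 [ 461.6 -326.1  172.3] guard [592.5  24.8 150. ] -3.9167936321433356 295 bar [696.9 -51.6 136.7] -3.9424794399840857
cup [ 760.1 -100.9   15.1] [834.6 -27.   65.1]
O [ 487.7 -327.8  160. ]
[[ 0.9  0.4 -0. ]
 [ 0.4 -0.9  0. ]
 [-0.  -0.  -1. ]]
0 [ 487.7 -327.8  160. ] [ 29.1  34.4   4.2  97.7  -3.2  48.1 -58.9]
0 [ 487.7 -327.8  310. ] [ 29.6  26.1   3.5  85.8  -1.6  68.1 -60.4]
0 [567.1 -42.9 301. ] [  7.1  24.8  -7.6  89.5   3.5  65.9 -95.1]
0 [567.1 -42.9 229. ] [  4.4  28.3  -3.5  95.9   2.   55.8 -93.7]
0 [477.3 -36.7 229. ] [  6.5  20.7  -6.4 109.4   3.   50.  -95.3]
1 [ 487.7 -327.8  160. ] [ 55.5  39.5 -39.6  96.8  29.8  54.7  90.9]
1 [ 487.7 -327.8  310. ] [ 57.4  31.1 -43.2  84.9  21.8  72.6  98.1]
1 [567.1 -42.9 301. ] [ 29.9  30.2 -45.2  88.8  22.3  70.3  67.1]
1 [567.1 -42.9 229. ] [ 29.   34.  -43.8  95.1  26.1  61.5  63.5]
1 [477.3 -36.7 229. ] [ 33.8  26.3 -45.9 108.6  23.   54.7  63.2]
```

Run:
```python
from h import *
from bench import *
np.set_printoptions(precision=1,suppress=True)
yaw=np.radians(-3.7); A=att(yaw); O=np.array([487.7,-327.8,160.])
p=get_state()["tcp_pos"]; line_to([p[0],p[1],330],v=200)
move_pose(O+[0,0,170],A); pause(.3)
c=camera("wrist"); cv2.imwrite("pics/w1.png",c["pixels"]); pickle.dump(c,open("w1.pkl","wb"))
h=cv2.cvtColor(c["pixels"],cv2.COLOR_BGR2HSV); o=(h[...,0]>5)&(h[...,0]<18)&(h[...,1]>120)&(h[...,2]>60)
X=pts(c,o); X=X[(X[:,2]>166)&(X[:,2]<185)]; m,d=line(X)
print(len(X),m,np.degrees(np.arctan2(d[1],d[0])),cv2.minAreaRect(X[:,:2].astype(np.float32)),X[:,2].mean())
s=get_state();print(s["clock"],s["tcp_pos"],s["wrist_force"])
```

```text
2330 [ 466.5 -327.7  171.9] -3.7450009899313477 ((462.62664794921875, -327.4515075683594), (23.534069061279297, 128.16172790527344), 86.35266876220703) 171.87631108326434
2.4917 [ 487.4 -328.3  330. ] [ 0.1  0.6 -0. ]
```

View pics/w1.png

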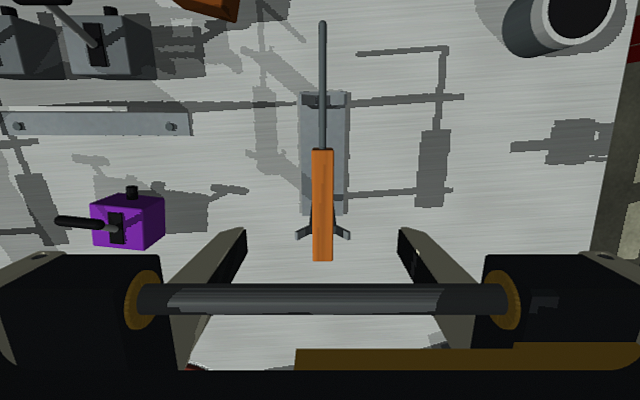

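The wrist view shows the handle at (322,205) centred between the fingers. Both views agree within about 1 mm, with the handle top at 172 mm, so the axis is at 160 mm. I grasp and lift.

Run:
```python
from h import *
from bench import *
np.set_printoptions(precision=1,suppress=True)
A=att(np.radians(-3.72)); O=np.array([487.6,-328.6,159.])
line_to(O+[0,0,40],A,v=150); line_to(O,v=60)
s=get_state();print(s["tcp_pos"],s["wrist_force"])
set_gripper(45); set_gripper(15,60); pause(.3)
s=get_state();print(s["grip_width"],s["gripper_force"],s["wrist_force"])
line_to(O+[0,0,30],v=40); line_to(O+[0,0,150],v=120); pause(.4)
s=get_state();print(s["clock"],s["tcp_pos"],s["grip_width"],s["wrist_force"],s["moment"])
t=camera("top"); pickle.dump(t,open("top1.pkl","wb"));cv2.imwrite("pics/top1.png",t["pixels"])
s=camera("side"); pickle.dump(s,open("side1.pkl","wb"));cv2.imwrite("pics/side1.png",s["pixels"][60:260,240:560])
```

```text
[ 487.8 -328.7  159.1] [0.1 1.  0.5]
23.87074181093116 59.999399185180664 [ 0.3 -0.3 -0.2]
8.4833 [ 487.6 -328.6  308.8] 23.753876762731597 [-0.9 -0.1 -2.9] [ 0.   0.1 -0. ]
```

View pics/side1.png

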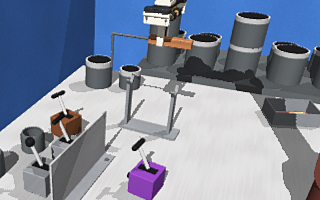

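The rod is held level by the handle, with the leg end near (352,122) in the full image. I carry it over the guard to a point behind the crossbar, check the tip, then go down.

Run:
```python
from h import *
from bench import *
np.set_printoptions(precision=1,suppress=True)
def proj(c,P): q=c["mtx"]@(c["R"]@P+c["t"]); return q[:2]/q[2]
s0=pickle.load(open("side1.pkl","rb")); a=np.radians(-3.72)
print("expected tip px",proj(s0,np.array([487.6+160*np.cos(a),-328.6+160*np.sin(a),309-114])))
g=np.radians(-3.92); ax=np.array([np.cos(g),np.sin(g),0]); A=att(g); bar=np.array([696.9,-51.6,131])
line_to([487.6,-328.6,340],v=150)
P=bar+ax*(28-160); P[2]=340
line_to(P,A,v=140); pause(.3)
s=get_state();print(s["clock"],s["tcp_pos"],s["wrist_force"])
tip=s["tcp_pos"]+ax*160; tip[2]-=114
out=[]
for n in("top","side"):
    c=camera(n); pickle.dump(c,open(n+"2.pkl","wb")); print(n,"tip",proj(c,tip),"bar",proj(c,bar))
    r=(260,100,400,240) if n=="top" else (230,100,370,240)
    im=c["pixels"][r[1]:r[3],r[0]:r[2]].copy(); im=cv2.resize(im,(400,400),interpolation=2)
    u=((proj(c,tip)-r[:2])*400/140).astype(int); cv2.circle(im,tuple(int(x) for x in u),5,(0,255,0),1); out.append(im)
cv2.imwrite("pics/over.png",np.hstack(out))
```

```text
expected tip px [350.7 127.2]
11.5083 [565.2 -42.8 340. ] [-0.6  0.  -2.3]
top tip [352. 137.] bar [348.3 160.2]
side tip [289.  146.5] bar [298.7 179.1]
```

View pics/over.png

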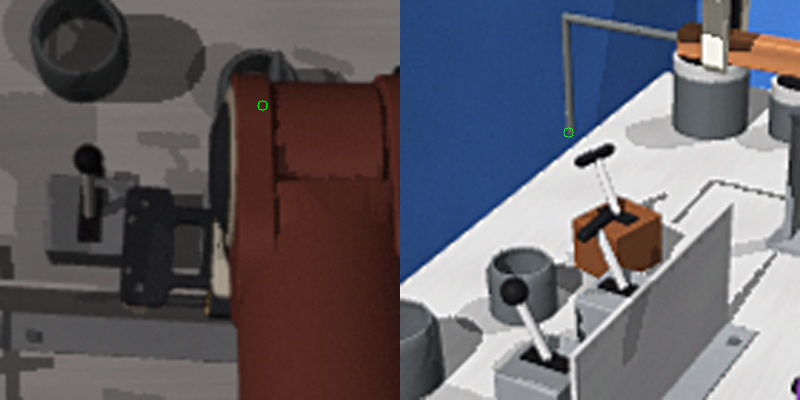

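The tip is exactly at the predicted spot (circle at (568,132)), and the crossbar (595,222) projects as measured. I go down behind it and pull in steps, watching the force.

Run:
```python
from h import *
from bench import *
np.set_printoptions(precision=1,suppress=True)
g=np.radians(-3.92); ax=np.array([np.cos(g),np.sin(g),0]); bar=np.array([696.9,-51.6,131])
def go(off,z,v): 
    P=bar+ax*(off-160); P[2]=z; line_to(P,v=v)
go(28,229,90); pause(.2); f0=get_state()["wrist_force"]; print("base",f0)
go(-35,229,50); print((get_state()["wrist_force"]-f0)@ax)
for off in range(-38,-62,-3):
    go(off,229,30); pause(.15); f=(get_state()["wrist_force"]-f0)@ax; print(off,f)
    if f>7: break
s=get_state();print(s["clock"],s["tcp_pos"],s["grip_width"])
c=camera("side"); pickle.dump(c,open("side3.pkl","wb"))
cv2.imwrite("pics/pull.png",cv2.resize(c["pixels"][100:240,230:430],(800,560),interpolation=2))
```

```text
base [ 0.7  0.2 -3.4]
-1.0129121594486208
-38 -0.23944898511569213
-41 -0.10314165987038407
-44 -0.6515706067937309
-47 1.4881035501752822
-50 1.9209362352825627
-53 2.5912289877948473
-56 1.569404878862859
-59 3.4440517304630056
17.8 [479.  -36.8 229.2] 23.586421349941816
```

View pics/pull.png

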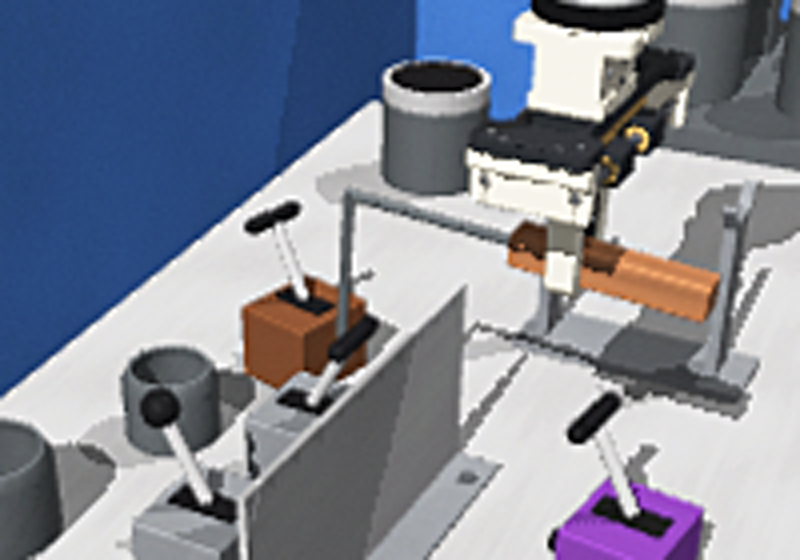

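The crossbar (352,340 in the crop) now leans towards the guard. I back off, lift out, and measure the lever and the rod's pitch in the grip.

Run:
```python
from h import *
from bench import *
np.set_printoptions(precision=1,suppress=True)
g=np.radians(-3.92); ax=np.array([np.cos(g),np.sin(g),0]); bar=np.array([696.9,-51.6,131])
def go(off,z,v): 
    P=bar+ax*(off-160); P[2]=z; line_to(P,v=v)
go(-25,229,60); go(-20,340,120); pause(.3)
s=get_state(); T=s["tcp_pos"]; print(s["clock"],T)
c=camera("side"); pickle.dump(c,open("side4.pkl","wb"))
d=c["pixels"].max(2)<45
B=pts(c,d&box(c,(300,160,345,215))); B=B[(np.abs(B[:,1]+52)<40)&(B[:,2]>100)&(np.abs(B[:,0]-640)<60)]
print("bar",len(B),(B.min(0)+B.max(0))/2 if len(B) else 0)
X=pts(c,np.ones(d.shape,bool)); R=(X-T); u=R@ax; w=R@np.array([-ax[1],ax[0],0])
h=X[(np.abs(w)<10)&(u>45)&(u<150)&(np.abs(R[:,2])<40)]; uu=(h-T)@ax; k=np.polyfit(uu,h[:,2]-T[2],1); print("bar pitch deg",np.degrees(np.arctan(k[0])),k,len(h))
l=X[(np.abs(w)<15)&(u>130)&(u<190)&(R[:,2]<-15)&(R[:,2]>-150)]; k=np.polyfit(l[:,2]-T[2],(l-T)@ax,1); print("leg",k,np.degrees(np.arctan(k[0])),len(l),(l-T)[:,2].min(), "leg side offset",np.median((l-T)@np.array([-ax[1],ax[0],0])))
cv2.imwrite("pics/out.png",cv2.resize(c["pixels"][80:240,230:430],(750,600),interpolation=2))
```

```text
19.9417 [517.2 -39.3 339.6]
bar 62 [633.  -44.3 132.6]
bar pitch deg 2.599940265397945 [0.  1.9] 128
leg [ -0.  159.6] -1.7536166817020291 97 -104.83293713797116 leg side offset 0.8461653434759089
```

View pics/out.png

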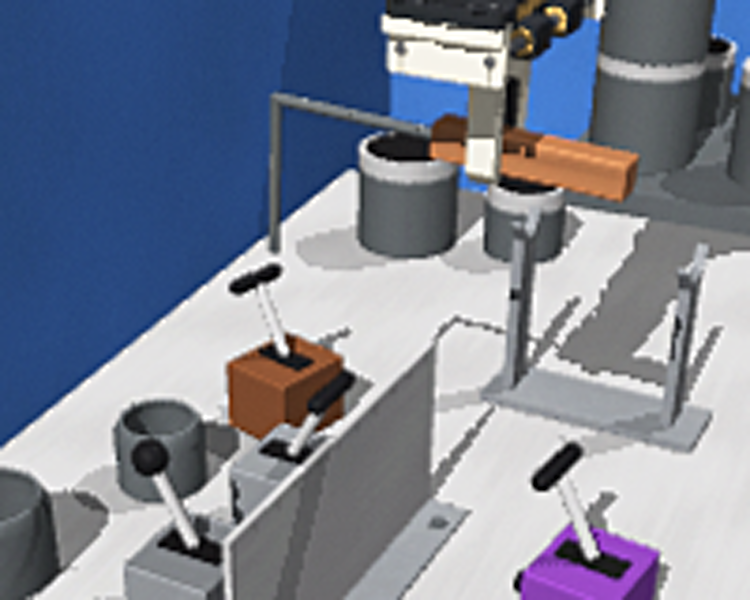

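The T lever is at its stop (crossbar x = 633, expected -34 from the pivot at 667) and the ball lever is unmoved. The rod has pitched about 2° nose up in the grip. I return it with the tilt compensated.

Run:
```python
from h import *
from bench import *
np.set_printoptions(precision=1,suppress=True)
a=np.radians(-3.72); lat=np.array([-np.sin(a),np.cos(a),0]); O=np.array([487.6,-328.6,159.])
A=cv2.Rodrigues(lat*np.radians(2.2))[0]@att(a)
line_to(O+[0,0,181],A,v=140); line_to(O+[0,0,25],v=120); pause(.3)
f0=get_state()["wrist_force"]; print(f0)
for z in (6,4,3,2,1,0,-1):
    line_to(O+[0,0,z],v=25); pause(.15); f=get_state()["wrist_force"]-f0; print(z,f)
    if f[2]>2: break
s=get_state(); print(s["clock"],s["tcp_pos"])
set_gripper(32); pause(.2); set_gripper(80); pause(.3)
c=camera("side"); pickle.dump(c,open("side5.pkl","wb"))
line_to(get_state()["tcp_pos"]+np.array([0,0,60]),v=60); line_to(O+[0,0,200],v=150)
move_pose([400,-500,360],att(a)); pause(.3); print(get_state()["clock"],get_state()["wrist_force"])
t=camera("top"); pickle.dump(t,open("top5.pkl","wb")); c=camera("side")
h=cv2.cvtColor(t["pixels"],cv2.COLOR_BGR2HSV); o=(h[...,0]>5)&(h[...,0]<18)&(h[...,1]>120)&(h[...,2]>60)
X=pts(t,o&box(t,(440,210,500,300))); X=X[X[:,2]>160]
print(len(X),X.mean(0),cv2.minAreaRect(X[:,:2].astype(np.float32)) if len(X) else 0)
cv2.imwrite("pics/end.png",np.hstack([cv2.resize(t["pixels"][110:310,270:520],(400,320)),cv2.resize(c["pixels"][90:250,230:430],(400,320))]))
```

```text
[-0.9  0.3 -1.8]
6 [ 0.4 -0.3  0.1]
4 [ 0.7 -0.4 -0.6]
3 [ 0.9 -0.4  0.2]
2 [ 1.8 -0.9  0.5]
1 [ 1.7 -0.5  0.4]
0 [ 0.2 -0.3  1.8]
-1 [ 0.1 -0.3  7.3]
27.425 [ 487.9 -328.8  159. ]
32.6333 [-0.1  0.9 -0.1]
646 [ 462.2 -324.9  171.2] ((463.27734375, -326.0034484863281), (24.074888229370117, 128.29246520996094), 86.55088806152344)
```

View pics/end.png

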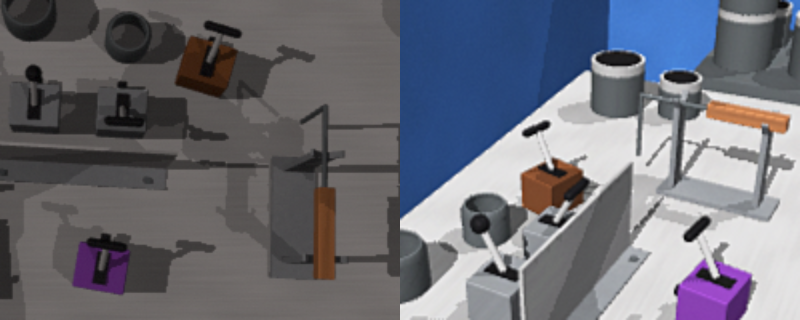

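The rod is back in its rest, within 1 mm of where it lay (handle at (325,232)). The T lever leans towards the guard (crossbar (122,121)), the ball lever is unmoved (33,73), and the arm is clear. I hand the job in.

```bash
python3 -c "
from bench import *
print(close_job())"
```

```text
the job is handed in; nothing more can be done
None
```

The job is handed in: the T lever is fully over towards the guard, the ball lever looks unmoved, and the bent rod is back in its rest within about 1 mm of where it lay; the judge's verdict was not shown.

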